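# Run a pipe tee into a valve block and line it up

## Task

A steel run tee has been started by hand in the tapered pipe thread on top of the valve block in the vise. Run it in clockwise (seen from above) with a gentle hand until the thread begins to bind, then carry on tightening only as far as the first point where its side branch points squarely the same way as the two plugged adapters on the end of the block; do not go past it, as a taper thread that is backed off will leak. Then set the larger plastic cap fully down over the tee's open top, and leave the other stock on the bench alone.

Things in the scene. Friction and masses are not known exactly. Their poses are not given: they have to be found in the camera images.
- vise: low grey machine vise fixed to the bench, 100 mm wide jaws, jaw tops 70 mm above the bench; its screw and cross handle stick out on its +y side to 165 mm from its origin. Origin: underside, on the bench, midway between the jaws. x runs along the jaws, z up.
- block: aluminium valve block, 84 x 60 x 62 mm (x, y, z), fast in the jaws, top face 90 mm above the bench. Origin: centre of its underside. Two black-plugged steel adapters stick out of its +x end to 67 mm from the origin, 34 mm above its underside: the tee's branch must point along +x. The tapped hole is in the middle of the top face.
- tee: steel run tee, upright, caught in the block's tapped hole; turns about its vertical z axis, screws in clockwise seen from above, 1.8 mm a turn. Origin: on that axis, under its 36 mm hexagon, 7 to 8 mm above the block as started. Above it: hexagon to 13 mm, round body 34 mm across to 44 mm, open top 28 mm across to 64 mm. The side branch runs along its +x. Never push or pinch it with over 60 N.
- branch_end (a point): end of the tee's branch, a level round spigot 26 mm across, 30 mm above the tee's origin, end 62 mm from the axis; turn it by pushing its side with shut fingers or by pinching it. At first a slow steady push of about 2 N at 48 mm from the axis turns it; once the taper binds, the push (felt while it turns) grows by about 3 N per radian, to 4 to 18 N where it must stop. It stays where it is left.
- run_top (a point): centre of the tee's open top, on the thread axis, 64 mm above the tee's origin. Binding starts after an unknown turn of 115 to 260 degrees from the start; the wanted direction is first reached 95 to 250 degrees after that, but the loose branch may pass through it once before.
- cap: the larger of the two black plastic caps, 41 mm across, 22 mm high, 30 g, standing mouth down on the bench, closed top. Origin: centre of its rim plane (underside). Inside: 33 mm across and 17 mm deep, so it slips loosely over the tee's 28 mm top (which has a coned lead-in) until its roof rests on it; its rim is then 4 mm above the branch.
- cap_in (a point): centre of the underside of the cap's roof, 17 mm above its rim; it meets run_top when the cap is fully on
- small_cap: bystander: smaller black plastic cap, 27 mm across, 18 mm high, standing on the bench. Origin: centre of its underside
- bushing: bystander: steel bushing, open ring 40 mm across, 26 mm high, standing on the bench. Origin: centre of its underside
- bin: bystander: blue open stock bin, 170 x 110 x 75 mm, with steel bushings in it. Origin: centre of its underside
There are look-alikes about, which are no part of the job. Leave any pink or turquoise look-alike of the cap alone.

How it is judged:
By the outcome, as a careful person would: the job done as asked, in the order asked, and still so for the second after the job is handed in, with the robot touching nothing.
It also fails if it takes over 67 s, if anything falls off the work surface, if the arm or the gripper's body presses on something with over 40 N, if the wrist force passes 120 N, or if a joint passes its speed limit or range.

## Robot

A 6-joint arm with a two-finger parallel gripper is mounted at the origin on the work surface. World frame = base frame: x ahead of the robot, y to its left, z up, the work surface at z = 0. Lengths are in m, angles in rad, forces in N, time in s.
With the tool pointing down it reaches from about 0.3 to 0.775 m from the base axis. Payload 14.6 kg.
Tool frame: the origin (TCP) lies on the centre line of the jaws, within the pads' length; the fingertips stand ctrl.tcp_to_tips ahead of it and the grasp point (between the pads) lies 2 mm behind it (ctrl.tcp_to_tips is the distance from the TCP to the fingertips, in m); z points along the fingers, y is the line along which they close (so a half turn about z gives the same grasp; the last joint's range is limited). The gripper opens to 94 mm and grips with 3 to 60 N. Pads are 16 mm wide; open, the fingers measure 119 mm over their backs; the gripper's body (75 mm by 177 mm) begins 78 mm behind the grasp point.
Start: joints at [-1.173, 0.3, 1.521, -0, 1.321, -0.067], TCP at [0.247, -0.492, 0.222] pointing down, gripper open.
Joint ranges: [-3.03, 3.03], [-0.79, 2.21], [0.23, 2.52], [-1.04, 4.18], [0, 3.07], [-2.55, 2.55]. Speed limits (rad/s): [2.22, 2.22, 2.57, 3.14, 3.14, 3.14].

## Interface

Orientations are given as [roll, pitch, yaw] about the fixed x, y, z axes, in that order (R = Rz(yaw) Ry(pitch) Rx(roll)).
In Python, from station import telemetry, viewer, hand_in, ctrl gives the robot as it stands.
- The arm moves only by the tool step_arm, never from a script. Its argument "plan" is a list of rows, each an object of numbers: "dx", "dy", "dz": the shift along the tool's x, y, z scaled (see below); "rx", "ry", "rz": the turn, a rotation vector about the tool's x, y, z scaled (see below); "claw": the closure, from 0 (fully open) to 1 (shut). In form: [{"dx": .., "dy": .., "dz": .., "rx": .., "ry": .., "rz": .., "claw": ..}, ...]. A call has 1 to 10 rows; each row shifts and turns the commanded pose from where the row before left it, along the tool's axes as they then stand; what a row does not reach is not made up. The controller multiplies each number of a shift by 0.1 m and each number of a turn by 90 degrees. A row lasts 1/10 s, in which the tool goes at most 50 mm and 8.59 degrees, less where a joint would pass 70% of its speed; a pose out of reach is approached as far as the arm can. A call with a number of a shift or a turn outside -1 to 1 is refused whole. A call with a gripper value outside its range is refused whole. The fingers move at their own pace and stop on an object; "grip_force" is the grip in N (left out, the last holds). Time passes only in rows, so rows that do not move let the fingers close. It gives the time, the measured TCP pose, the force, the opening and the grip force at its end, in the units of the state.
- telemetry.get_obs(): the state, without advancing time (a new reading comes with each control period).
- viewer.camera(name): name is "scene" or "top" or "wrist"; returns a dict with "img" (480x640x3 uint8, red, green, blue), "z_map" (480x640 float32, m along the optical axis (not along the pixel's ray), 0 where there is no reading), "fx", "fy", "cx", "cy" (pixels), "R" (3x3) and "t" (3): a world point X has camera coordinates R X + t; the wrist camera has in their place "tool_from_camera" (4x4, takes a point from camera to tool coordinates, whose origin is the TCP and whose axes are the flange's). Camera axes: x right, y down, z forward; pixel columns grow to the right and rows downward; lengths in m; the calibration is good to about 2 mm. A picture is of the moment at which its call begins: read the wrist's pose just before it.
- hand_in(): hands the job in; it is judged then, once.
Trained networks look in a picture, given as the dict that the camera call returned (one of the last four; its "shot" number tells which), for a name from the list of things; names that differ only in an ending like _2 or _b are one class to them, and where a whole thing is asked for, a point or a joint stands for the part that bears it (a point fixed in the world has none). Each returns a list of dicts, best first, with "score" (0 to 1); they miss things now and then, are a little off and sometimes report something else, mostly with a low value. They report only what shows in the picture. A call takes as long as a camera call. They do not tell look-alikes from the thing itself.
- viewer.recognise(target, picture): "rect" ([left, top, right, bottom] in pixels, round what is visible of it).
The state is a dict: "time_s": time; "qpos": joint angles; "joint_vel": joint speeds; "tau": joint torques, N m; "ee_pos": TCP position; "eef_rot": TCP orientation; "force": force on the tool from outside, world axes, zero at the start; "moment": the same for the moment, N m; "grip_width": finger opening in m; "grip_force": force on a finger pad.
Only numpy, scipy, OpenCV 4.12 (cv2) and the standard library are available. Lean on these libraries where they do the work, as an engineer would, in place of code of your own. Each camera call takes 0.05 s, during which the arm holds its last target. There are 200 camera calls.

## Working session

There is one attempt and no reset: what is moved stays moved. The work goes in short steps, Python scripts to look and compute and a tool call to move; the robot and the scene stay as the last step left them, time stands still between calls to the robot, and variables do not carry over. Pictures are saved under pics/ and viewed, at most 10 in all, crops included, and the job is handed in when it is done.

Besides the shell and the picture viewer there is one more tool, called after "Request:" by a JSON object that holds its "fn" and its "kwargs", one argument or row to a line. step_arm: Moves the arm, as the interface text tells. Shifts and turns lie within -1 to 1; 1 stands for 0.1 m of shift or 90 degrees of turn. Its arguments: {"type":"object","properties":{"plan":{"type":"array"},"grip_force":{"type":"number"}},"required":["plan"]}

```bash
ls; mkdir -p pics; cat > h.py <<'E'
import numpy as np, cv2
from station import telemetry, viewer, hand_in, ctrl
def world(c,u,v,z=None):
    z=c["z_map"][int(v),int(u)] if z is None else z
    p=np.array([(u-c["cx"])/c["fx"]*z,(v-c["cy"])/c["fy"]*z,z])
    return c["R"].T@(p-c["t"])
def cloud(c):
    v,u=np.mgrid[0:480,0:640]; z=c["z_map"]
    P=np.stack([(u-c["cx"])/c["fx"]*z,(v-c["cy"])/c["fy"]*z,z],-1)
    return (P-c["t"])@c["R"]
E
python3 - <<'E'
from h import *
o=telemetry.get_obs(); print(o, ctrl.tcp_to_tips)
for n in("top","scene"):
    c=viewer.camera(n); cv2.imwrite(f"pics/{n}0.png",c["img"][...,::-1])
    np.save(f"{n}0.npy",c,allow_pickle=True)
    print(n,c["fx"],c["R"],c["t"])
    for t in("tee","branch_end","cap","small_cap","bushing","block","vise","bin"):
        for d in viewer.recognise(t,c)[:3]:
            r=d["rect"]; u,v=(r[0]+r[2])/2,(r[1]+r[3])/2
            print(t,round(d["score"],2),np.round(r),np.round(world(c,u,v),3))
E
```

```text
pics
{'time_s': 0.0, 'qpos': array([-1.17261439e+00,  3.00489988e-01,  1.52156409e+00,  9.49850367e-06,
        1.32069934e+00, -6.65744095e-02]), 'joint_vel': array([-0.00025902, -0.00111451,  0.00197371,  0.00089668,  0.00024127,
        0.00133308]), 'tau': array([-1.46922888e-03, -5.31807911e+01, -3.52732265e+01,  7.07803736e-02,
        2.43907532e-02, -9.39868983e-05]), 'ee_pos': array([ 0.24643297, -0.49143759,  0.22188315]), 'eef_rot': array([-3.14043507e+00, -8.64003669e-05,  4.64753945e-01]), 'force': array([-0.17399671,  0.48184836,  0.12258252]), 'moment': array([ 0.02207219, -0.00772555, -0.02717416]), 'grip_force': 0.0, 'grip_width': 0.09418424379906092} 0.017
top 454.6833180021697 [[ 0.09015935 -0.99592278  0.00301917]
 [-0.97367182 -0.08878149 -0.20995485]
 [ 0.20936686  0.01598971 -0.97770642]] [-0.03760956  0.50854363  1.10520284]
tee 0.9 [313. 198. 338. 232.] [0.541 0.016 0.16 ]
tee 0.72 [308. 201. 337. 245.] [0.521 0.022 0.158]
branch_end 0.9 [314. 195. 338. 233.] [0.548 0.016 0.142]
cap 0.8 [445. 304. 465. 318.] [ 0.357 -0.33   0.022]
cap 0.52 [451. 274. 468. 292
[... 384 characters left out ...]
[ 0.78363047  0.62121567  0.00379157]
 [ 0.47147259 -0.59074112 -0.65478128]
 [-0.40452056  0.51489419 -0.7558089 ]] [-0.41043177 -0.14776918  1.51666192]
tee 0.84 [319. 227. 354. 264.] [0.563 0.018 0.137]
branch_end 0.79 [317. 225. 352. 264.] [0.561 0.014 0.142]
branch_end 0.2 [210. 376. 222. 393.] [ 0.534 -0.326  0.017]
cap 0.75 [160. 391. 185. 418.] [ 0.5   -0.406  0.02 ]
cap 0.71 [168. 354. 189. 376.] [ 0.45  -0.343  0.023]
cap 0.58 [144. 334. 166. 354.] [ 0.379 -0.341  0.024]
small_cap 0.57 [209. 376. 220. 395.] [ 0.534 -0.329  0.017]
block 0.86 [300. 237. 360. 285.] [0.554 0.009 0.089]
vise 0.98 [287. 218. 387. 321.] [0.58  0.    0.088]
bin 0.6 [375. 146. 457. 217.] [0.536 0.399 0.02 ]
```

```bash
python3 - <<'E'
import cv2,numpy as np
a=cv2.imread("pics/top0.png")[180:340,240:520]; b=cv2.imread("pics/scene0.png")[200:430,130:400]
a=cv2.resize(a,None,fx=2.8,fy=2.8,interpolation=3); b=cv2.resize(b,None,fx=2.8,fy=2.8,interpolation=3)
cv2.imwrite("pics/a.png",a);cv2.imwrite("pics/b.png",b[:600]); print(a.shape,b.shape)
E
```

```text
(448, 784, 3) (644, 756, 3)
```

View pics/a.png

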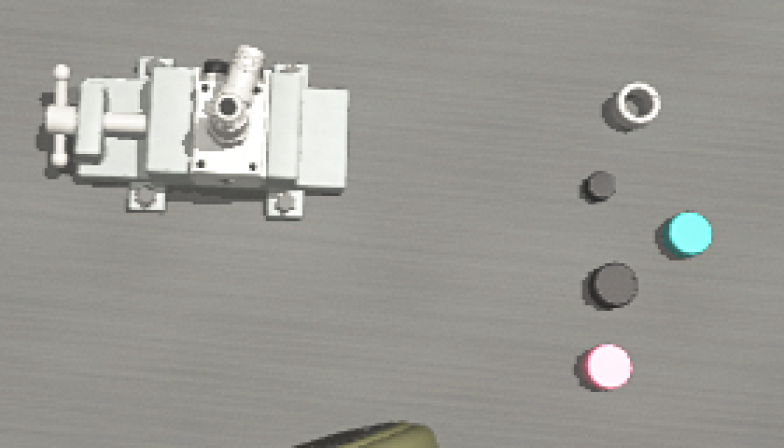

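View pics/b.png

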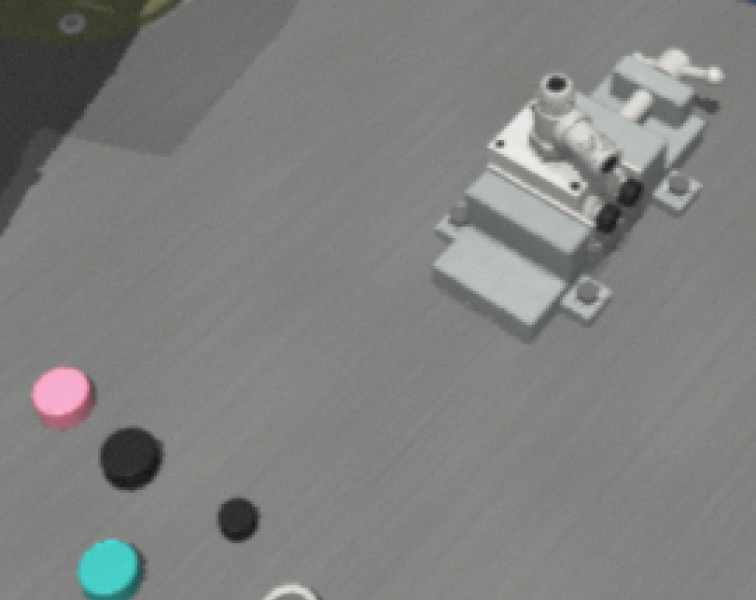

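Top view: open top at about (321,217), branch end at (329,197), adapters at (317,204), black large cap at (459,282) between the pink one (457,311) and the turquoise one (486,263). Next I get the geometry from depth.

```bash
python3 - <<'E'
from h import *
for n in("top","scene"):
    c=np.load(f"{n}0.npy",allow_pickle=True).item(); P=cloud(c)
    reg=(abs(P[...,0]-.54)<.12)&(abs(P[...,1]-.02)<.1)
    T=P[reg&(P[...,2]>.148)&(P[...,2]<.2)]; print(n,"top",len(T),(T.min(0)+T.max(0))/2,np.median(T,0),T[:,2].max())
    ax=(T[:,:2].min(0)+T[:,:2].max(0))/2
    B=P[reg&(P[...,2]>.12)&(P[...,2]<.146)]; d=B[:,:2]-ax; r=np.hypot(*d.T); s=(r>.03)&(r<.07)
    print("branch",s.sum(),np.degrees(np.arctan2(*d[s].mean(0)[::-1])),r[s].max())
    J=P[reg&(abs(P[...,2]-.07)<.004)]; K=P[reg&(abs(P[...,2]-.09)<.004)]
    for q in(J,K): print(len(q),cv2.minAreaRect((q[:,:2]*1000).astype(np.float32)))
    C=P[(abs(P[...,0]-.435)<.035)&(abs(P[...,1]+.34)<.035)&(P[...,2]>.018)&(P[...,2]<.03)]
    print("cap",len(C),(C.min(0)+C.max(0))/2,np.ptp(C,0))
E
```

```text
top top 118 [0.53272934 0.02450228 0.15664314] [0.53121897 0.02448858 0.16005444] 0.16526283162069996
branch 147 -13.734321463915107 0.0629693205079208
1104 ((544.5625, 30.236465454101562), (110.75153350830078, 137.00738525390625), 2.5799379348754883)
468 ((531.9251098632812, 24.837844848632812), (83.57601165771484, 59.88472366333008), 2.328274726867676)
cap 175 [ 0.4330534  -0.34049033  0.02236051] [0.03934447 0.03761419 0.00860461]
scene top 148 [0.53753806 0.02270447 0.15752353] [0.54004151 0.02025207 0.15933817] 0.166959509485495
branch 221 -14.864385201352224 0.06323363004327517
1174 ((550.1795043945312, 30.07244110107422), (108.69808197021484, 140.5970916748047), 1.3093249797821045)
430 ((536.3046264648438, 23.661884307861328), (86.3087387084961, 61.06779861450195), 3.352123498916626)
cap 291 [ 0.43811691 -0.34101479  0.02258881] [0.04001266 0.03865421 0.00915597]
```

Request:
{"fn": "step_arm", "kwargs": {
  "plan": [
    {"dz":-0.15,"rz":-0.088},
    {"dz":-0.15,"rz":-0.088},
    {"dz":-0.15,"rz":-0.088},
    {"dz":-0.15,"rz":-0.088},
    {"dz":-0.15,"rz":-0.088},
    {"dz":-0.15,"rz":-0.088},
    {"dz":-0.15,"rz":-0.088},
    {"dz":-0.15,"rz":-0.088}
  ]
}}

```text
$.plan[0]: bad value
```

Request:
{"fn": "step_arm", "kwargs": {
  "plan": [
    {"dx":0.43,"dy":0.24},
    {"dx":0.43,"dy":0.24},
    {"dx":0.43,"dy":0.24},
    {"dx":0.43,"dy":0.24},
    {"dx":0.43,"dy":0.24},
    {"dx":0.43,"dy":0.24},
    {"dx":0.43,"dy":0.24},
    {"dx":0.43,"dy":0.24},
    {"dx":0.43,"dy":0.24},
    {"dx":0.43,"dy":0.24}
  ]
}}

```text
$.plan[0]: bad value
```

Request:
{"fn": "step_arm", "kwargs": {
  "plan": [
    {"dx":0.43,"dy":0.24},
    {"dx":0.43,"dy":0.24},
    {"dx":0},
    {"dx":0}
  ]
}}

```text
$.plan[0]: bad value
```

```bash
cat >> h.py <<'E'
from scipy.spatial.transform import Rotation as Rn
def wrist():
    o=telemetry.get_obs(); c=viewer.camera("wrist"); M=c["tool_from_camera"]
    W=np.eye(4); W[:3,:3]=Rn.from_euler("xyz",o["eef_rot"]).as_matrix(); W[:3,3]=o["ee_pos"]
    T=np.linalg.inv(W@M); c["R"],c["t"]=T[:3,:3],T[:3,3]; return o,c
def tee(c,h0=0.1615):
    P=cloud(c); reg=(np.hypot(P[...,0]-.534,P[...,1]-.0245)<.09)
    T=P[reg&(abs(P[...,2]-h0)<.006)]; ax=(T[:,:2].min(0)+T[:,:2].max(0))/2
    B=P[reg&(P[...,2]>h0-.034)&(P[...,2]<h0-.018)]; d=B[:,:2]-ax; r=np.hypot(*d.T); s=(r>.028)&(r<.07)
    K=P[reg&(abs(P[...,2]-.09)<.003)]; k=cv2.minAreaRect((K[:,:2]*1000).astype(np.float32))
    vx,vy,x0,y0=cv2.fitLine(B[s][:,:2].astype(np.float32),cv2.DIST_L2,0,.001,.001).ravel()
    print("top",len(T),ax.round(4),np.ptp(T,0).round(3),T[:,2].mean(),"branch",s.sum(),np.degrees(np.arctan2(*d[s].mean(0)[::-1])),"line",np.degrees(np.arctan2(vy,vx)),r[s].max(),B[s][:,2].max(),"block",k)
E
python3 - <<'E'
from h import *
o,c=wrist(); print(o["time_s"],o["ee_pos"],np.degrees(o["eef_rot"]),o["qpos"].round(2),c["tool_from_camera"].round(3))
cv2.imwrite("pics/w1.png",c["img"][...,::-1]); tee(c)
E
```

```text
0.9 [ 0.24652968 -0.4916235   0.22244172] [-1.79997890e+02  1.33851264e-03  2.66345047e+01] [-1.17  0.3   1.52 -0.    1.32 -0.07] [[ 0.002 -0.971 -0.239  0.069]
 [ 1.     0.001  0.001  0.   ]
 [-0.    -0.239  0.971 -0.163]
 [ 0.     0.     0.     1.   ]]Traceback (most recent call last):
  File "<stdin>", line 3, in <module>
  File "h.py", line 18, in tee
    T=P[reg&(abs(P[...,2]-h0)<.006)]; ax=(T[:,:2].min(0)+T[:,:2].max(0))/2
                                          ~~~~~~~~~~~^^^
    return umr_minimum(a, axis, None, out, keepdims, initial, where)
ValueError: zero-size array to reduction operation minimum which has no identity
```

View pics/w1.png

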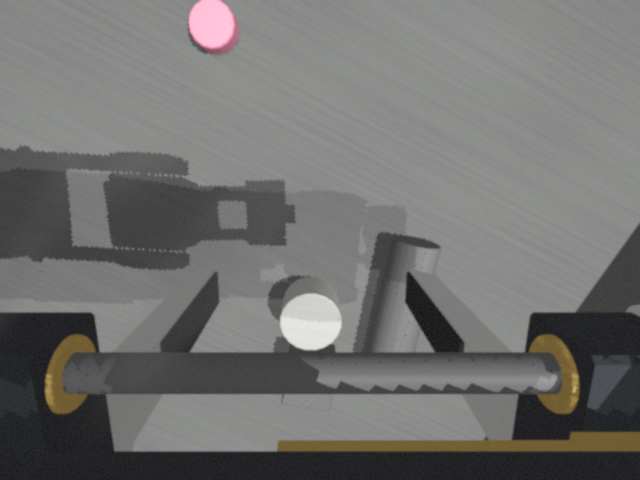

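The view still shows the start pose: the pink cap is at (213,25) and the arm has not moved, because rows need every field. I'll resend them in full.

Request:
{"fn": "step_arm", "kwargs": {
  "plan": [
    {"dx":0,"dy":0,"dz":-0.15,"rx":0,"ry":0,"rz":-0.088,"claw":0},
    {"dx":0,"dy":0,"dz":-0.15,"rx":0,"ry":0,"rz":-0.088,"claw":0},
    {"dx":0,"dy":0,"dz":-0.15,"rx":0,"ry":0,"rz":-0.088,"claw":0},
    {"dx":0,"dy":0,"dz":-0.15,"rx":0,"ry":0,"rz":-0.088,"claw":0},
    {"dx":0,"dy":0,"dz":-0.15,"rx":0,"ry":0,"rz":-0.088,"claw":0},
    {"dx":0,"dy":0,"dz":-0.15,"rx":0,"ry":0,"rz":-0.088,"claw":0},
    {"dx":0,"dy":0,"dz":-0.15,"rx":0,"ry":0,"rz":-0.088,"claw":0},
    {"dx":0,"dy":0,"dz":-0.15,"rx":0,"ry":0,"rz":-0.088,"claw":0}
  ]
}}

```text
time_s: 1.75
ee_pos: [0.2465, -0.4916, 0.3431]
eef_rot: [3.142, 0.0, 1.576]
force: [-0.4, 0.6, 0.1]
grip_width: 0.094
grip_force: 0.0
```

Request:
{"fn": "step_arm", "kwargs": {
  "plan": [
    {"dx":0.43,"dy":0.24,"dz":0,"rx":0,"ry":0,"rz":0,"claw":0},
    {"dx":0.43,"dy":0.24,"dz":0,"rx":0,"ry":0,"rz":0,"claw":0},
    {"dx":0.43,"dy":0.24,"dz":0,"rx":0,"ry":0,"rz":0,"claw":0},
    {"dx":0.43,"dy":0.24,"dz":0,"rx":0,"ry":0,"rz":0,"claw":0},
    {"dx":0.43,"dy":0.24,"dz":0,"rx":0,"ry":0,"rz":0,"claw":0},
    {"dx":0.43,"dy":0.24,"dz":0,"rx":0,"ry":0,"rz":0,"claw":0},
    {"dx":0.43,"dy":0.24,"dz":0,"rx":0,"ry":0,"rz":0,"claw":0},
    {"dx":0.43,"dy":0.24,"dz":0,"rx":0,"ry":0,"rz":0,"claw":0},
    {"dx":0.43,"dy":0.24,"dz":0,"rx":0,"ry":0,"rz":0,"claw":0},
    {"dx":0.43,"dy":0.24,"dz":0,"rx":0,"ry":0,"rz":0,"claw":0}
  ]
}}

```text
time_s: 2.75
ee_pos: [0.4872, -0.0597, 0.3427]
eef_rot: [3.141, 0.0, 1.571]
force: [0.6, -0.4, -0.4]
grip_width: 0.0944
grip_force: 0.0
```

Request:
{"fn": "step_arm", "kwargs": {
  "plan": [
    {"dx":0.43,"dy":0.24,"dz":0,"rx":0,"ry":0,"rz":0,"claw":0},
    {"dx":0.43,"dy":0.24,"dz":0,"rx":0,"ry":0,"rz":0,"claw":0},
    {"dx":0,"dy":0,"dz":0,"rx":0,"ry":0,"rz":0,"claw":0},
    {"dx":0,"dy":0,"dz":0,"rx":0,"ry":0,"rz":0,"claw":0}
  ]
}}

```text
time_s: 3.15
ee_pos: [0.5347, 0.0249, 0.342]
eef_rot: [-3.141, 0.0, 1.573]
force: [-0.3, 0.2, 0.0]
grip_width: 0.094
grip_force: 0.0
```

```bash
python3 - <<'E'
from h import *
o,c=wrist(); print(o["time_s"],o["ee_pos"],np.degrees(o["eef_rot"]),o["qpos"].round(2))
cv2.imwrite("pics/w2.png",c["img"][...,::-1]); tee(c)
E
```

```text
3.15 [0.53467182 0.0249488  0.34203436] [-1.79953578e+02  5.01719762e-03  9.01007028e+01] [-0.02  0.21  1.36 -0.    1.57 -0.02]
top 709 [0.536  0.0258] [0.027 0.028 0.009] 0.16115083643551512 branch 905 -10.55213082554348 line -14.622172 0.06235264718577748 0.14328560622802883 block ((536.033447265625, 25.885440826416016), (84.0088882446289, 60.03660583496094), 2.393110752105713)
```

View pics/w2.png

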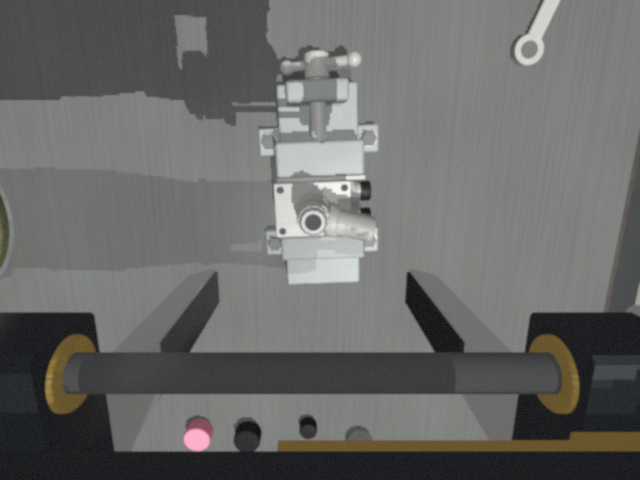

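Tee top at (313,220), branch towards (372,232), adapters at (365,190–212) on the right. Axis (0.536, 0.026), branch −14.6°, block +2.4°, so the total turn is about 343°. Now I straddle the branch and pinch it.

Request:
{"fn": "step_arm", "kwargs": {
  "plan": [
    {"dx":-0.111,"dy":0.478,"dz":0,"rx":0,"ry":0,"rz":-0.093,"claw":0},
    {"dx":0,"dy":0,"dz":0.2,"rx":0,"ry":0,"rz":-0.093,"claw":0},
    {"dx":0,"dy":0,"dz":0.2,"rx":0,"ry":0,"rz":-0.093,"claw":0},
    {"dx":0,"dy":0,"dz":0.2,"rx":0,"ry":0,"rz":-0.093,"claw":0},
    {"dx":0,"dy":0,"dz":0.2,"rx":0,"ry":0,"rz":-0.093,"claw":0},
    {"dx":0,"dy":0,"dz":0.2,"rx":0,"ry":0,"rz":-0.093,"claw":0},
    {"dx":0,"dy":0,"dz":0.2,"rx":0,"ry":0,"rz":-0.093,"claw":0},
    {"dx":0,"dy":0,"dz":0.1,"rx":0,"ry":0,"rz":-0.093,"claw":0},
    {"dx":0,"dy":0,"dz":0,"rx":0,"ry":0,"rz":-0.093,"claw":0},
    {"dx":0,"dy":0,"dz":0,"rx":0,"ry":0,"rz":0,"claw":0}
  ]
}}

```text
time_s: 4.2
ee_pos: [0.5821, 0.0117, 0.2127]
eef_rot: [-3.142, 0.0, 2.886]
force: [-0.0, -0.1, -0.1]
grip_width: 0.0937
grip_force: 0.0
```

Request:
{"fn": "step_arm", "kwargs": {
  "plan": [
    {"dx":0,"dy":0.02,"dz":0.3,"rx":0,"ry":0,"rz":0,"claw":0},
    {"dx":0,"dy":0,"dz":0.3,"rx":0,"ry":0,"rz":0,"claw":0},
    {"dx":0,"dy":0,"dz":0.257,"rx":0,"ry":0,"rz":0,"claw":0},
    {"dx":0,"dy":0,"dz":0,"rx":0,"ry":0,"rz":0,"claw":0.3},
    {"dx":0,"dy":0,"dz":0,"rx":0,"ry":0,"rz":0,"claw":0.5},
    {"dx":0,"dy":0,"dz":0,"rx":0,"ry":0,"rz":0,"claw":0.6},
    {"dx":0,"dy":0,"dz":0,"rx":0,"ry":0,"rz":0,"claw":0.66}
  ],
  "grip_force": 12
}}

```text
time_s: 4.9
ee_pos: [0.5835, 0.015, 0.1283]
eef_rot: [3.141, 0.002, 2.884]
force: [-0.9, 0.4, 0.8]
grip_width: 0.0655
grip_force: 0.0
```

Request:
{"fn": "step_arm", "kwargs": {
  "plan": [
    {"dx":0,"dy":0,"dz":0,"rx":0,"ry":0,"rz":0,"claw":0.8},
    {"dx":0,"dy":0,"dz":0,"rx":0,"ry":0,"rz":0,"claw":0.8},
    {"dx":0,"dy":0,"dz":0,"rx":0,"ry":0,"rz":0,"claw":0.8},
    {"dx":0,"dy":0,"dz":0,"rx":0,"ry":0,"rz":0,"claw":0.8}
  ],
  "grip_force": 12
}}

```text
time_s: 5.3
ee_pos: [0.5829, 0.0152, 0.1268]
eef_rot: [3.142, 0.0, 2.885]
force: [-0.7, 0.4, 0.4]
grip_width: 0.0332
grip_force: 0.0
```

Request:
{"fn": "step_arm", "kwargs": {
  "plan": [
    {"dx":0,"dy":0,"dz":0,"rx":0,"ry":0,"rz":0,"claw":1},
    {"dx":0,"dy":0,"dz":0,"rx":0,"ry":0,"rz":0,"claw":1},
    {"dx":0,"dy":0,"dz":0,"rx":0,"ry":0,"rz":0,"claw":1}
  ],
  "grip_force": 12
}}

```text
time_s: 5.6
ee_pos: [0.5829, 0.015, 0.1267]
eef_rot: [-3.141, -0.0, 2.885]
force: [-0.3, -0.4, 0.4]
grip_width: 0.0254
grip_force: 12.0
```

Request:
{"fn": "step_arm", "kwargs": {
  "plan": [
    {"dx":0.001,"dy":-0.034,"dz":0,"rx":0,"ry":0,"rz":0.044,"claw":1},
    {"dx":0.001,"dy":-0.034,"dz":0,"rx":0,"ry":0,"rz":0.044,"claw":1},
    {"dx":0.001,"dy":-0.034,"dz":0,"rx":0,"ry":0,"rz":0.044,"claw":1},
    {"dx":0.001,"dy":-0.034,"dz":0,"rx":0,"ry":0,"rz":0.044,"claw":1},
    {"dx":0.001,"dy":-0.034,"dz":0,"rx":0,"ry":0,"rz":0.044,"claw":1}
  ],
  "grip_force": 12
}}

```text
time_s: 6.1
ee_pos: [0.5762, -0.0005, 0.1268]
eef_rot: [3.141, 0.001, 2.537]
force: [2.5, -0.2, -1.0]
grip_width: 0.0257
grip_force: 12.0
```

Request:
{"fn": "step_arm", "kwargs": {
  "plan": [
    {"dx":0.0012,"dy":-0.0335,"dz":0.0002,"rx":0,"ry":0,"rz":0.0444,"claw":1},
    {"dx":0.0012,"dy":-0.0335,"dz":0.0002,"rx":0,"ry":0,"rz":0.0444,"claw":1},
    {"dx":0.0012,"dy":-0.0335,"dz":0.0002,"rx":0,"ry":0,"rz":0.0444,"claw":1},
    {"dx":0.0012,"dy":-0.0335,"dz":0.0002,"rx":0,"ry":0,"rz":0.0444,"claw":1},
    {"dx":0.0012,"dy":-0.0335,"dz":0.0002,"rx":0,"ry":0,"rz":0.0444,"claw":1},
    {"dx":0.0012,"dy":-0.0335,"dz":0.0002,"rx":0,"ry":0,"rz":0.0444,"claw":1},
    {"dx":0.0012,"dy":-0.0335,"dz":0.0002,"rx":0,"ry":0,"rz":0.0444,"claw":1},
    {"dx":0.0012,"dy":-0.0335,"dz":0.0002,"rx":0,"ry":0,"rz":0.0444,"claw":1},
    {"dx":0.0012,"dy":-0.0335,"dz":0.0002,"rx":0,"ry":0,"rz":0.0444,"claw":1},
    {"dx":0.0012,"dy":-0.0335,"dz":0.0002,"rx":0,"ry":0,"rz":0.0444,"claw":1}
  ]
}}

```text
time_s: 7.1
ee_pos: [0.5496, -0.0203, 0.1267]
eef_rot: [3.141, 0.002, 1.839]
force: [3.6, -7.7, -1.0]
grip_width: 0.0257
grip_force: 11.9
```

Request:
{"fn": "step_arm", "kwargs": {
  "plan": [
    {"dx":0.0012,"dy":-0.0335,"dz":0.0002,"rx":0,"ry":0,"rz":0.0444,"claw":1},
    {"dx":0.0012,"dy":-0.0335,"dz":0.0002,"rx":0,"ry":0,"rz":0.0444,"claw":1},
    {"dx":0.0012,"dy":-0.0335,"dz":0.0002,"rx":0,"ry":0,"rz":0.0444,"claw":1},
    {"dx":0.0012,"dy":-0.0335,"dz":0.0002,"rx":0,"ry":0,"rz":0.0444,"claw":1},
    {"dx":0.0012,"dy":-0.0335,"dz":0.0002,"rx":0,"ry":0,"rz":0.0444,"claw":1},
    {"dx":0.0012,"dy":-0.0335,"dz":0.0002,"rx":0,"ry":0,"rz":0.0444,"claw":1},
    {"dx":0.0012,"dy":-0.0335,"dz":0.0002,"rx":0,"ry":0,"rz":0.0444,"claw":1},
    {"dx":0.0012,"dy":-0.0335,"dz":0.0002,"rx":0,"ry":0,"rz":0.0444,"claw":1},
    {"dx":0.0012,"dy":-0.0335,"dz":0.0002,"rx":0,"ry":0,"rz":0.0444,"claw":1},
    {"dx":0.0012,"dy":-0.0335,"dz":0.0002,"rx":0,"ry":0,"rz":0.0444,"claw":1}
  ]
}}

```text
time_s: 8.1
ee_pos: [0.5162, -0.0182, 0.1264]
eef_rot: [3.141, 0.002, 1.142]
force: [-2.9, -11.7, 0.4]
grip_width: 0.0258
grip_force: 11.9
```

```bash
python3 - <<'E'
from h import *
o=telemetry.get_obs(); print(o["qpos"].round(2),np.hypot(*(o["ee_pos"][:2]-[.536,.0259])),o["force"],o["moment"])
E
```

```text
[-0.1   0.33  1.72 -0.    1.09  0.33] 0.048326543966696486 [ -2.90868181 -11.70133007   0.36986564] [-2.22693257  0.31240518  0.02731378]
```

Request:
{"fn": "step_arm", "kwargs": {
  "plan": [
    {"dx":-0.01,"dy":-0.0335,"dz":0.0002,"rx":0,"ry":0,"rz":0.0444,"claw":1},
    {"dx":0.0012,"dy":-0.0335,"dz":0.0002,"rx":0,"ry":0,"rz":0.0444,"claw":1},
    {"dx":0.0012,"dy":-0.0335,"dz":0.0002,"rx":0,"ry":0,"rz":0.0444,"claw":1},
    {"dx":0.0012,"dy":-0.0335,"dz":0.0002,"rx":0,"ry":0,"rz":0.0444,"claw":1},
    {"dx":0.0012,"dy":-0.0335,"dz":0.0002,"rx":0,"ry":0,"rz":0.0444,"claw":1},
    {"dx":0.0012,"dy":-0.0335,"dz":0.0002,"rx":0,"ry":0,"rz":0.0444,"claw":1},
    {"dx":0.0012,"dy":-0.0335,"dz":0.0002,"rx":0,"ry":0,"rz":0.0444,"claw":1},
    {"dx":0.0012,"dy":-0.0335,"dz":0.0002,"rx":0,"ry":0,"rz":0.0444,"claw":1},
    {"dx":0.0012,"dy":-0.0335,"dz":0.0002,"rx":0,"ry":0,"rz":0.0444,"claw":1},
    {"dx":0.0012,"dy":-0.0335,"dz":0.0002,"rx":0,"ry":0,"rz":0.0444,"claw":1}
  ]
}}

```text
time_s: 9.1
ee_pos: [0.4921, 0.0046, 0.1261]
eef_rot: [3.141, 0.001, 0.444]
force: [-2.8, -6.1, 0.2]
grip_width: 0.0253
grip_force: 11.9
```

Request:
{"fn": "step_arm", "kwargs": {
  "plan": [
    {"dx":0.0012,"dy":-0.0335,"dz":0.0002,"rx":0,"ry":0,"rz":0.0444,"claw":1},
    {"dx":0.0012,"dy":-0.0335,"dz":0.0002,"rx":0,"ry":0,"rz":0.0444,"claw":1},
    {"dx":0.0012,"dy":-0.0335,"dz":0.0002,"rx":0,"ry":0,"rz":0.0444,"claw":1},
    {"dx":0.0012,"dy":-0.0335,"dz":0.0002,"rx":0,"ry":0,"rz":0.0444,"claw":1},
    {"dx":0.0012,"dy":-0.0335,"dz":0.0002,"rx":0,"ry":0,"rz":0.0444,"claw":1},
    {"dx":0.0012,"dy":-0.0335,"dz":0.0002,"rx":0,"ry":0,"rz":0.0444,"claw":1},
    {"dx":0.0012,"dy":-0.0335,"dz":0.0002,"rx":0,"ry":0,"rz":0.0444,"claw":1},
    {"dx":0.0012,"dy":-0.0335,"dz":0.0002,"rx":0,"ry":0,"rz":0.0444,"claw":1},
    {"dx":0.0012,"dy":-0.0335,"dz":0.0002,"rx":0,"ry":0,"rz":0.0444,"claw":1},
    {"dx":0.0012,"dy":-0.0335,"dz":0.0002,"rx":0,"ry":0,"rz":0.0444,"claw":1}
  ]
}}

```text
time_s: 10.1
ee_pos: [0.4886, 0.0376, 0.1258]
eef_rot: [3.14, 0.002, -0.253]
force: [-5.4, -4.5, 1.7]
grip_width: 0.0257
grip_force: 11.9
```

```bash
python3 - <<'E'
from h import *
o=telemetry.get_obs(); print(o["qpos"].round(2),np.hypot(*(o["ee_pos"][:2]-[.536,.0259])),o["force"],o["moment"])
E
```

```text
[ 0.    0.28  1.79 -0.    1.07  1.83] 0.048813383667296935 [-5.36504827 -4.50177435  1.65529833] [-0.79583788  0.99886595 -0.19589024]
```

Request:
{"fn": "step_arm", "kwargs": {
  "plan": [
    {"dx":0.0012,"dy":-0.0335,"dz":0.0002,"rx":0,"ry":0,"rz":0.0444,"claw":1},
    {"dx":0.0012,"dy":-0.0335,"dz":0.0002,"rx":0,"ry":0,"rz":0.0444,"claw":1},
    {"dx":0.0012,"dy":-0.0335,"dz":0.0002,"rx":0,"ry":0,"rz":0.0444,"claw":1},
    {"dx":0.0012,"dy":-0.0335,"dz":0.0002,"rx":0,"ry":0,"rz":0.0444,"claw":1},
    {"dx":0.0012,"dy":-0.0335,"dz":0.0002,"rx":0,"ry":0,"rz":0.0444,"claw":1},
    {"dx":0.0012,"dy":-0.0335,"dz":0.0002,"rx":0,"ry":0,"rz":0.0444,"claw":1},
    {"dx":0.0012,"dy":-0.0335,"dz":0.0002,"rx":0,"ry":0,"rz":0.0444,"claw":1},
    {"dx":0,"dy":0,"dz":0,"rx":0,"ry":0,"rz":0,"claw":1}
  ]
}}

```text
time_s: 10.9
ee_pos: [0.4999, 0.0585, 0.1257]
eef_rot: [3.14, 0.001, -0.741]
force: [-4.4, -0.6, 2.8]
grip_width: 0.0258
grip_force: 12.0
```

Request:
{"fn": "step_arm", "kwargs": {
  "plan": [
    {"dx":0,"dy":0,"dz":0,"rx":0,"ry":0,"rz":0,"claw":0.2},
    {"dx":0,"dy":0,"dz":0,"rx":0,"ry":0,"rz":0,"claw":0.2},
    {"dx":0,"dy":0,"dz":0,"rx":0,"ry":0,"rz":0,"claw":0.2},
    {"dx":0,"dy":0,"dz":-0.3,"rx":0,"ry":0,"rz":0,"claw":0.2},
    {"dx":0,"dy":0,"dz":-0.3,"rx":0,"ry":0,"rz":0,"claw":0.2},
    {"dx":0,"dy":0,"dz":-0.2,"rx":0,"ry":0,"rz":0,"claw":0.2}
  ]
}}

```text
time_s: 11.5
ee_pos: [0.5007, 0.0583, 0.2078]
eef_rot: [-3.14, -0.001, -0.738]
force: [0.1, 0.7, 0.9]
grip_width: 0.0701
grip_force: 0.0
```

Request:
{"fn": "step_arm", "kwargs": {
  "plan": [
    {"dx":0,"dy":0,"dz":0,"rx":0,"ry":0,"rz":-0.0952,"claw":0.2},
    {"dx":0,"dy":0,"dz":0,"rx":0,"ry":0,"rz":-0.0952,"claw":0.2},
    {"dx":0,"dy":0,"dz":0,"rx":0,"ry":0,"rz":-0.0952,"claw":0.2},
    {"dx":0,"dy":0,"dz":0,"rx":0,"ry":0,"rz":-0.0952,"claw":0.2},
    {"dx":0,"dy":0,"dz":0,"rx":0,"ry":0,"rz":-0.0952,"claw":0.2},
    {"dx":0,"dy":0,"dz":0,"rx":0,"ry":0,"rz":-0.0952,"claw":0.2},
    {"dx":0,"dy":0,"dz":0,"rx":0,"ry":0,"rz":-0.0952,"claw":0.2},
    {"dx":0,"dy":0,"dz":0,"rx":0,"ry":0,"rz":-0.0952,"claw":0.2},
    {"dx":0,"dy":0,"dz":0,"rx":0,"ry":0,"rz":-0.0952,"claw":0.2},
    {"dx":0,"dy":0,"dz":0,"rx":0,"ry":0,"rz":-0.0952,"claw":0.2}
  ]
}}

```text
time_s: 12.5
ee_pos: [0.5004, 0.0583, 0.2058]
eef_rot: [3.141, -0.0, 0.764]
force: [-1.0, -0.3, 0.5]
grip_width: 0.0752
grip_force: 0.0
```

Request:
{"fn": "step_arm", "kwargs": {
  "plan": [
    {"dx":0,"dy":0,"dz":0,"rx":0,"ry":0,"rz":-0.0952,"claw":0.2},
    {"dx":0,"dy":0,"dz":0,"rx":0,"ry":0,"rz":-0.0952,"claw":0.2},
    {"dx":0,"dy":0,"dz":0,"rx":0,"ry":0,"rz":-0.0952,"claw":0.2},
    {"dx":0,"dy":0,"dz":0,"rx":0,"ry":0,"rz":-0.0952,"claw":0.2},
    {"dx":0,"dy":0,"dz":0,"rx":0,"ry":0,"rz":-0.0952,"claw":0.2},
    {"dx":0,"dy":0,"dz":0,"rx":0,"ry":0,"rz":-0.0952,"claw":0.2},
    {"dx":0,"dy":0,"dz":0,"rx":0,"ry":0,"rz":-0.0952,"claw":0.2},
    {"dx":0,"dy":0,"dz":0,"rx":0,"ry":0,"rz":-0.0952,"claw":0.2},
    {"dx":0,"dy":0,"dz":0,"rx":0,"ry":0,"rz":-0.0952,"claw":0.2},
    {"dx":0,"dy":0,"dz":0,"rx":0,"ry":0,"rz":-0.0952,"claw":0.2}
  ]
}}

```text
time_s: 13.5
ee_pos: [0.5004, 0.0583, 0.2059]
eef_rot: [3.141, 0.0, 2.259]
force: [-0.2, 0.4, -0.3]
grip_width: 0.0753
grip_force: 0.0
```

Request:
{"fn": "step_arm", "kwargs": {
  "plan": [
    {"dx":0,"dy":0,"dz":0,"rx":0,"ry":0,"rz":-0.0952,"claw":0.2},
    {"dx":0,"dy":0,"dz":0,"rx":0,"ry":0,"rz":0,"claw":0.2}
  ]
}}

```text
time_s: 13.7
ee_pos: [0.5004, 0.0583, 0.2058]
eef_rot: [3.141, 0.0, 2.405]
force: [-0.3, -0.3, -0.3]
grip_width: 0.0753
grip_force: 0.0
```

```bash
python3 - <<'E'
from h import *
o=telemetry.get_obs(); print(o["ee_pos"],np.degrees(o["eef_rot"]))
for f in ("scene","top"):
    c=viewer.camera(f); tee(c,.1607)
E
```

```text
[0.50040833 0.05828653 0.20584677] [1.79989549e+02 7.88635364e-03 1.37792018e+02]
top 113 [0.5369 0.0242] [0.028 0.028 0.01 ] 0.1590192200530959 branch 136 139.3967334251227 line -54.673214 0.06535892004184735 0.1425487754322675 block ((536.568603515625, 23.75031280517578), (85.40031433105469, 63.09585189819336), 3.2724621295928955)Traceback (most recent call last):
  File "<stdin>", line 4, in <module>
  File "h.py", line 18, in tee
    T=P[reg&(abs(P[...,2]-h0)<.006)]; ax=(T[:,:2].min(0)+T[:,:2].max(0))/2
                                          ~~~~~~~~~~~^^^
    return umr_minimum(a, axis, None, out, keepdims, initial, where)
ValueError: zero-size array to reduction operation minimum which has no identity
```

Request:
{"fn": "step_arm", "kwargs": {
  "plan": [
    {"dx":0,"dy":0,"dz":0.3,"rx":0,"ry":0,"rz":0,"claw":0.2},
    {"dx":0,"dy":0,"dz":0.3,"rx":0,"ry":0,"rz":0,"claw":0.2},
    {"dx":0,"dy":0,"dz":0.2,"rx":0,"ry":0,"rz":0,"claw":0.2},
    {"dx":0,"dy":0,"dz":0,"rx":0,"ry":0,"rz":0,"claw":0.6},
    {"dx":0,"dy":0,"dz":0,"rx":0,"ry":0,"rz":0,"claw":1},
    {"dx":0,"dy":0,"dz":0,"rx":0,"ry":0,"rz":0,"claw":1},
    {"dx":0,"dy":0,"dz":0,"rx":0,"ry":0,"rz":0,"claw":1},
    {"dx":0,"dy":0,"dz":0,"rx":0,"ry":0,"rz":0,"claw":1},
    {"dx":0,"dy":0,"dz":0,"rx":0,"ry":0,"rz":0,"claw":1},
    {"dx":0,"dy":0,"dz":0,"rx":0,"ry":0,"rz":0,"claw":1}
  ],
  "grip_force": 20
}}

```text
time_s: 14.8
ee_pos: [0.5003, 0.0583, 0.126]
eef_rot: [3.142, 0.0, 2.402]
force: [-0.8, -0.9, 3.4]
grip_width: 0.0257
grip_force: 20.0
```

Request:
{"fn": "step_arm", "kwargs": {
  "plan": [
    {"dx":-0.0012,"dy":0.0335,"dz":0.0002,"rx":0,"ry":0,"rz":0.0444,"claw":1},
    {"dx":-0.0012,"dy":0.0335,"dz":0.0002,"rx":0,"ry":0,"rz":0.0444,"claw":1},
    {"dx":-0.0012,"dy":0.0335,"dz":0.0002,"rx":0,"ry":0,"rz":0.0444,"claw":1},
    {"dx":-0.0012,"dy":0.0335,"dz":0.0002,"rx":0,"ry":0,"rz":0.0444,"claw":1},
    {"dx":-0.0012,"dy":0.0335,"dz":0.0002,"rx":0,"ry":0,"rz":0.0444,"claw":1},
    {"dx":-0.0012,"dy":0.0335,"dz":0.0002,"rx":0,"ry":0,"rz":0.0444,"claw":1},
    {"dx":-0.0012,"dy":0.0335,"dz":0.0002,"rx":0,"ry":0,"rz":0.0444,"claw":1},
    {"dx":-0.0012,"dy":0.0335,"dz":0.0002,"rx":0,"ry":0,"rz":0.0444,"claw":1},
    {"dx":-0.0012,"dy":0.0335,"dz":0.0002,"rx":0,"ry":0,"rz":0.0444,"claw":1},
    {"dx":-0.0012,"dy":0.0335,"dz":0.0002,"rx":0,"ry":0,"rz":0.0444,"claw":1}
  ]
}}

```text
time_s: 15.8
ee_pos: [0.5293, 0.0734, 0.1258]
eef_rot: [-3.141, 0.0, 1.702]
force: [-3.0, -2.7, 3.9]
grip_width: 0.0252
grip_force: 20.0
```

Request:
{"fn": "step_arm", "kwargs": {
  "plan": [
    {"dx":-0.0012,"dy":0.0335,"dz":0.0002,"rx":0,"ry":0,"rz":0.0444,"claw":1},
    {"dx":-0.0012,"dy":0.0335,"dz":0.0002,"rx":0,"ry":0,"rz":0.0444,"claw":1},
    {"dx":-0.0012,"dy":0.0335,"dz":0.0002,"rx":0,"ry":0,"rz":0.0444,"claw":1},
    {"dx":-0.0012,"dy":0.0335,"dz":0.0002,"rx":0,"ry":0,"rz":0.0444,"claw":1},
    {"dx":-0.0012,"dy":0.0335,"dz":0.0002,"rx":0,"ry":0,"rz":0.0444,"claw":1},
    {"dx":-0.0012,"dy":0.0335,"dz":0.0002,"rx":0,"ry":0,"rz":0.0444,"claw":1},
    {"dx":-0.0012,"dy":0.0335,"dz":0.0002,"rx":0,"ry":0,"rz":0.0444,"claw":1},
    {"dx":-0.0012,"dy":0.0335,"dz":0.0002,"rx":0,"ry":0,"rz":0.0444,"claw":1},
    {"dx":-0.0012,"dy":0.0335,"dz":0.0002,"rx":0,"ry":0,"rz":0.0444,"claw":1},
    {"dx":-0.0012,"dy":0.0335,"dz":0.0002,"rx":0,"ry":0,"rz":0.0444,"claw":1}
  ]
}}

```text
time_s: 16.8
ee_pos: [0.5612, 0.0664, 0.1256]
eef_rot: [-3.141, 0.001, 1.005]
force: [-6.4, -1.3, 5.2]
grip_width: 0.0254
grip_force: 20.0
```

Request:
{"fn": "step_arm", "kwargs": {
  "plan": [
    {"dx":-0.0012,"dy":0.0335,"dz":0.0002,"rx":0,"ry":0,"rz":0.0444,"claw":1},
    {"dx":-0.0012,"dy":0.0335,"dz":0.0002,"rx":0,"ry":0,"rz":0.0444,"claw":1},
    {"dx":-0.0012,"dy":0.0335,"dz":0.0002,"rx":0,"ry":0,"rz":0.0444,"claw":1},
    {"dx":-0.0012,"dy":0.0335,"dz":0.0002,"rx":0,"ry":0,"rz":0.0444,"claw":1},
    {"dx":-0.0012,"dy":0.0335,"dz":0.0002,"rx":0,"ry":0,"rz":0.0444,"claw":1},
    {"dx":-0.0012,"dy":0.0335,"dz":0.0002,"rx":0,"ry":0,"rz":0.0444,"claw":1},
    {"dx":-0.0012,"dy":0.0335,"dz":0.0002,"rx":0,"ry":0,"rz":0.0444,"claw":1},
    {"dx":-0.0012,"dy":0.0335,"dz":0.0002,"rx":0,"ry":0,"rz":0.0444,"claw":1},
    {"dx":-0.0012,"dy":0.0335,"dz":0.0002,"rx":0,"ry":0,"rz":0.0444,"claw":1},
    {"dx":0,"dy":0,"dz":0,"rx":0,"ry":0,"rz":0,"claw":1}
  ]
}}

```text
time_s: 17.8
ee_pos: [0.5803, 0.0432, 0.1255]
eef_rot: [3.141, 0.001, 0.377]
force: [-3.9, -3.3, 4.6]
grip_width: 0.0251
grip_force: 20.0
```

```bash
python3 - <<'E'
from h import *
o=telemetry.get_obs(); d=o["ee_pos"][:2]-[.536,.0259]; print(np.degrees(o["eef_rot"]),np.hypot(*d),np.degrees(np.arctan2(d[1],d[0])),o["force"],o["moment"])
for f in (0,1):
    c=viewer.camera("scene"); tee(c,.1600)
o,c=wrist(); tee(c,.1600)
E
```

```text
[1.79986075e+02 4.69043432e-02 2.16256383e+01] 0.0476098569552412 21.35143012427958 [-3.94508984 -3.34763182  4.57069087] [-0.61914351  0.78050755 -0.18091706]
top 21 [0.5299 0.0198] [0.011 0.018 0.007] 0.15823017296655062 branch 31 0.1202517149531438 line 28.78178 0.06906743225586037 0.13899760630164087 block ((537.1181640625, 20.843334197998047), (85.99504089355469, 56.1121826171875), 1.4476873874664307)
top 21 [0.5296 0.0208] [0.011 0.019 0.008] 0.15879232873311183 branch 39 -1.6851286892219852 line 9.3590555 0.06942510032337941 0.13968824965497598 block ((537.2174072265625, 19.412155151367188), (55.917945861816406, 86.63081359863281), 88.36618041992188)
top 3053 [0.5645 0.041 ] [0.07  0.058 0.012] 0.15910287464852474 branch 1857 5.649134266111208 line 24.78182 0.04158157418693039 0.14198139110452276 block ((536.6546020507812, 21.342296600341797), (84.83570098876953, 50.93107986450195), 2.305964708328247)
```

Request:
{"fn": "step_arm", "kwargs": {
  "plan": [
    {"dx":-0.0012,"dy":0.0335,"dz":0.0002,"rx":0,"ry":0,"rz":0.0444,"claw":1},
    {"dx":-0.0012,"dy":0.0335,"dz":0.0002,"rx":0,"ry":0,"rz":0.0444,"claw":1},
    {"dx":-0.0012,"dy":0.0335,"dz":0.0002,"rx":0,"ry":0,"rz":0.0444,"claw":1},
    {"dx":0,"dy":0.012,"dz":0,"rx":0,"ry":0,"rz":0.016,"claw":1}
  ]
}}

```text
time_s: 18.35
ee_pos: [0.5831, 0.0329, 0.1254]
eef_rot: [-3.141, 0.001, 0.144]
force: [-5.2, 2.4, 4.7]
grip_width: 0.0254
grip_force: 20.0
```

```bash
python3 - <<'E'
from h import *
o=telemetry.get_obs(); d=o["ee_pos"][:2]-[.536,.0259]; print(np.degrees(o["eef_rot"]),np.hypot(*d),np.degrees(np.arctan2(d[1],d[0])),o["force"],o["moment"],d[0]*o["force"][1]-d[1]*o["force"][0])
E
```

```text
[-1.79981281e+02  4.78256604e-02  8.25854115e+00] 0.04763567716588302 8.457550832157091 [-5.24851133  2.35166025  4.7105919 ] [0.30057016 1.07536535 0.19126312] 0.14757625902679358
```

Request:
{"fn": "step_arm", "kwargs": {
  "plan": [
    {"dx":0,"dy":0,"dz":0,"rx":0,"ry":0,"rz":0,"claw":0.2},
    {"dx":0,"dy":0,"dz":0,"rx":0,"ry":0,"rz":0,"claw":0.2},
    {"dx":0,"dy":0,"dz":0,"rx":0,"ry":0,"rz":0,"claw":0.2},
    {"dx":0,"dy":0,"dz":-0.4,"rx":0,"ry":0,"rz":0,"claw":0.2},
    {"dx":-0.25,"dy":0,"dz":-0.4,"rx":0,"ry":0,"rz":0,"claw":0.2},
    {"dx":-0.25,"dy":0,"dz":-0.4,"rx":0,"ry":0,"rz":0,"claw":0.2},
    {"dx":-0.25,"dy":0,"dz":-0.4,"rx":0,"ry":0,"rz":0,"claw":0},
    {"dx":-0.25,"dy":0,"dz":-0.4,"rx":0,"ry":0,"rz":0,"claw":0},
    {"dx":0,"dy":0,"dz":0,"rx":0,"ry":0,"rz":0,"claw":0}
  ]
}}

```text
time_s: 19.25
ee_pos: [0.484, 0.0181, 0.331]
eef_rot: [3.14, -0.009, 0.146]
force: [-0.1, 0.0, -0.6]
grip_width: 0.0927
grip_force: 0.0
```

```bash
python3 - <<'E'
from h import *
o,c=wrist(); print(o["ee_pos"],np.degrees(o["eef_rot"])); tee(c,.1600); np.save("w3.npy",c,allow_pickle=True)
cv2.imwrite("pics/w3.png",c["img"][...,::-1])
E
```

```text
[0.48400077 0.01814852 0.33098361] [179.89859834  -0.53627224   8.35034662]
top 817 [0.5364 0.0258] [0.028 0.028 0.009] 0.15941589179898724 branch 1110 8.48663514776116 line 9.108028 0.06284109056780766 0.14181180792387688 block ((536.4239501953125, 25.731185913085938), (83.9631118774414, 60.014400482177734), 2.552126407623291)
```

View pics/w3.png

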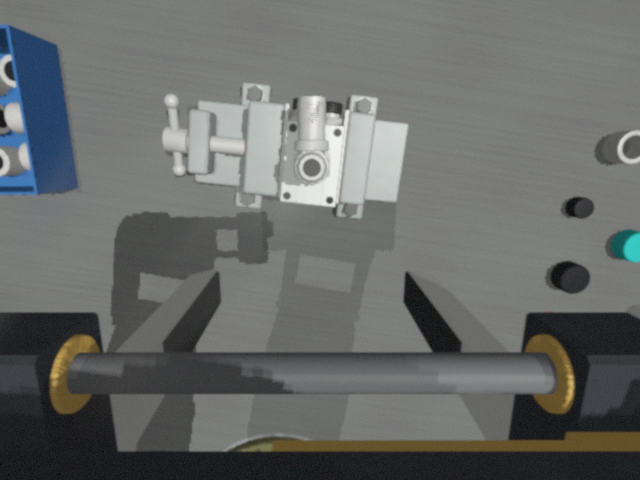

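Tee at (312,165) with its branch nearly parallel to the block (adapters at (300,107) and (334,107)). Branch 8.4° against block 2.5°, so 5.9° is left. I'll re-pinch and finish.

Request:
{"fn": "step_arm", "kwargs": {
  "plan": [
    {"dx":0.25,"dy":0,"dz":0.4,"rx":0,"ry":0,"rz":0,"claw":0.2},
    {"dx":0.25,"dy":0,"dz":0.4,"rx":0,"ry":0,"rz":0,"claw":0.2},
    {"dx":0.25,"dy":0,"dz":0.4,"rx":0,"ry":0,"rz":0,"claw":0.2},
    {"dx":0.25,"dy":0,"dz":0.3,"rx":0,"ry":0,"rz":0,"claw":0.2},
    {"dx":0,"dy":0,"dz":0.3,"rx":0,"ry":0,"rz":0,"claw":0.2},
    {"dx":0,"dy":0,"dz":0.2,"rx":0,"ry":0,"rz":0,"claw":0.2},
    {"dx":0,"dy":0,"dz":0,"rx":0,"ry":0,"rz":0,"claw":0.2}
  ]
}}

```text
time_s: 20.0
ee_pos: [0.5817, 0.033, 0.1205]
eef_rot: [-3.14, 0.007, 0.146]
force: [-0.3, -0.5, -0.2]
grip_width: 0.0752
grip_force: 0.0
```

Request:
{"fn": "step_arm", "kwargs": {
  "plan": [
    {"dx":0,"dy":0,"dz":0,"rx":0,"ry":0,"rz":0,"claw":1},
    {"dx":0,"dy":0,"dz":0,"rx":0,"ry":0,"rz":0,"claw":1},
    {"dx":0,"dy":0,"dz":0,"rx":0,"ry":0,"rz":0,"claw":1},
    {"dx":0,"dy":0,"dz":0,"rx":0,"ry":0,"rz":0,"claw":1},
    {"dx":0,"dy":0,"dz":0,"rx":0,"ry":0,"rz":0,"claw":1},
    {"dx":0,"dy":0,"dz":0,"rx":0,"ry":0,"rz":0,"claw":1}
  ]
}}

```text
time_s: 20.6
ee_pos: [0.5835, 0.0328, 0.1254]
eef_rot: [3.142, -0.0, 0.145]
force: [0.3, 0.9, 0.6]
grip_width: 0.0307
grip_force: 0.0
```

Request:
{"fn": "step_arm", "kwargs": {
  "plan": [
    {"dx":0,"dy":0.0168,"dz":0,"rx":0,"ry":0,"rz":0.0222,"claw":1},
    {"dx":-0.001,"dy":0.0168,"dz":0,"rx":0,"ry":0,"rz":0.0222,"claw":1},
    {"dx":0,"dy":0.0101,"dz":0,"rx":0,"ry":0,"rz":0.0133,"claw":1},
    {"dx":0,"dy":0,"dz":0,"rx":0,"ry":0,"rz":0,"claw":1},
    {"dx":0,"dy":0,"dz":0,"rx":0,"ry":0,"rz":0,"claw":1}
  ]
}}

```text
time_s: 21.1
ee_pos: [0.5839, 0.0289, 0.1254]
eef_rot: [-3.141, -0.0, 0.055]
force: [-2.1, 5.0, 1.2]
grip_width: 0.0255
grip_force: 20.0
```

```bash
python3 - <<'E'
from h import *
o=telemetry.get_obs(); d=o["ee_pos"][:2]-[.5364,.0258]; print(np.degrees(o["eef_rot"]),np.hypot(*d),np.degrees(np.arctan2(d[1],d[0])),o["force"],o["moment"],d[0]*o["force"][1]-d[1]*o["force"][0])
E
```

```text
[-1.79966540e+02 -2.05878821e-02  3.16347375e+00] 0.04760467321093249 3.7260872757922168 [-2.07660111  4.96494851  1.24171953] [0.94501127 0.08990839 0.04419772] 0.24227944464240597
```

Request:
{"fn": "step_arm", "kwargs": {
  "plan": [
    {"dx":0,"dy":0.006,"dz":0,"rx":0,"ry":0,"rz":0.006,"claw":1},
    {"dx":0,"dy":0,"dz":0,"rx":0,"ry":0,"rz":0,"claw":1},
    {"dx":0,"dy":0,"dz":0,"rx":0,"ry":0,"rz":0,"claw":1}
  ]
}}

```text
time_s: 21.4
ee_pos: [0.5839, 0.0285, 0.1254]
eef_rot: [-3.141, -0.0, 0.046]
force: [-1.1, 6.2, 2.3]
grip_width: 0.0254
grip_force: 20.0
```

Request:
{"fn": "step_arm", "kwargs": {
  "plan": [
    {"dx":0,"dy":0,"dz":0,"rx":0,"ry":0,"rz":0,"claw":0.2},
    {"dx":0,"dy":0,"dz":0,"rx":0,"ry":0,"rz":0,"claw":0.2},
    {"dx":0,"dy":0,"dz":0,"rx":0,"ry":0,"rz":0,"claw":0.2},
    {"dx":0,"dy":0,"dz":-0.3,"rx":0,"ry":0,"rz":0,"claw":0.2},
    {"dx":-0.25,"dy":0,"dz":-0.4,"rx":0,"ry":0,"rz":0,"claw":0.2},
    {"dx":-0.25,"dy":0,"dz":-0.4,"rx":0,"ry":0,"rz":0,"claw":0.2},
    {"dx":-0.25,"dy":0,"dz":-0.4,"rx":0,"ry":0,"rz":0,"claw":0},
    {"dx":-0.25,"dy":0,"dz":-0.4,"rx":0,"ry":0,"rz":0,"claw":0},
    {"dx":0,"dy":0,"dz":0,"rx":0,"ry":0,"rz":0,"claw":0},
    {"dx":0,"dy":0,"dz":0,"rx":0,"ry":0,"rz":0,"claw":0}
  ]
}}

```text
time_s: 22.4
ee_pos: [0.4839, 0.0232, 0.3158]
eef_rot: [3.141, -0.002, 0.045]
force: [0.0, -0.1, -0.9]
grip_width: 0.094
grip_force: 0.0
```

```bash
python3 - <<'E'
from h import *
for i in(0,1):
    o,c=wrist(); print(o["time_s"],o["ee_pos"],np.degrees(o["eef_rot"]),o["qpos"].round(2)); tee(c,.1597)
    P=cloud(c); C=P[(abs(P[...,0]-.436)<.03)&(abs(P[...,1]+.34)<.03)&(P[...,2]>.017)&(P[...,2]<.03)]
    if len(C): print("cap",len(C),(C.min(0)+C.max(0))/2,np.ptp(C,0))
E
```

```text
22.4 [0.48392741 0.02316849 0.3157718 ] [ 1.79982277e+02 -1.04025652e-01  2.57882622e+00] [-0.03  0.09  1.55 -0.    1.49  1.5 ]
top 896 [0.5366 0.0257] [0.027 0.027 0.009] 0.15946067963136154 branch 1232 3.8496245182635422 line 2.9283853 0.06268542106249539 0.14166531168456264 block ((536.767822265625, 25.722530364990234), (83.23157501220703, 60.08583450317383), 2.602062940597534)
cap 850 [ 0.43766966 -0.33865079  0.02144496] [0.04049611 0.03995065 0.00888943]
22.45 [0.48396193 0.02322913 0.31445044] [1.79995326e+02 4.17391614e-02 2.58325290e+00] [-0.03  0.1   1.55 -0.    1.49  1.5 ]
top 906 [0.5363 0.0255] [0.027 0.028 0.009] 0.15940644386919964 branch 1265 4.292113710032872 line 2.743514 0.06303306998324909 0.14151629979510927 block ((536.27490234375, 25.783143997192383), (83.01615142822266, 59.99977111816406), 2.4576432704925537)
cap 853 [ 0.43828519 -0.33911917  0.02109873] [0.03981292 0.04102515 0.00807946]
```

Request:
{"fn": "step_arm", "kwargs": {
  "plan": [
    {"dx":-0.078,"dy":0.45,"dz":0.15,"rx":0,"ry":0,"rz":0,"claw":0.3},
    {"dx":-0.078,"dy":0.45,"dz":0.15,"rx":0,"ry":0,"rz":0,"claw":0.3},
    {"dx":-0.078,"dy":0.45,"dz":0.15,"rx":0,"ry":0,"rz":0,"claw":0.3},
    {"dx":-0.078,"dy":0.45,"dz":0.15,"rx":0,"ry":0,"rz":0,"claw":0.3},
    {"dx":-0.078,"dy":0.45,"dz":0.15,"rx":0,"ry":0,"rz":0,"claw":0.3},
    {"dx":-0.078,"dy":0.45,"dz":0.15,"rx":0,"ry":0,"rz":0,"claw":0.3},
    {"dx":-0.078,"dy":0.45,"dz":0.15,"rx":0,"ry":0,"rz":0,"claw":0.3},
    {"dx":-0.078,"dy":0.45,"dz":0.15,"rx":0,"ry":0,"rz":0,"claw":0.3},
    {"dx":0,"dy":0,"dz":0,"rx":0,"ry":0,"rz":0,"claw":0.3},
    {"dx":0,"dy":0,"dz":0,"rx":0,"ry":0,"rz":0,"claw":0.3}
  ]
}}

```text
time_s: 23.5
ee_pos: [0.4374, -0.3394, 0.193]
eef_rot: [-3.139, 0.003, 0.044]
force: [0.6, -0.0, 0.4]
grip_width: 0.0658
grip_force: 0.0
```

```bash
python3 - <<'E'
from h import *
o,c=wrist(); print(o["time_s"],o["ee_pos"],np.degrees(o["eef_rot"]),o["grip_width"])
P=cloud(c); C=P[(abs(P[...,0]-.438)<.032)&(abs(P[...,1]+.339)<.032)&(P[...,2]>.019)&(P[...,2]<.026)]
print("cap",len(C),(C.min(0)+C.max(0))/2,np.ptp(C,0))
cv2.imwrite("pics/w4.png",c["img"][...,::-1])
E
```

```text
23.5 [ 0.43735183 -0.3393935   0.19302868] [-1.79844514e+02  1.51656435e-01  2.49896277e+00] 0.06578260887701447
cap 1537 [ 0.43732483 -0.33967543  0.02225412] [0.04054281 0.03996482 0.00642426]
```

View pics/w4.png

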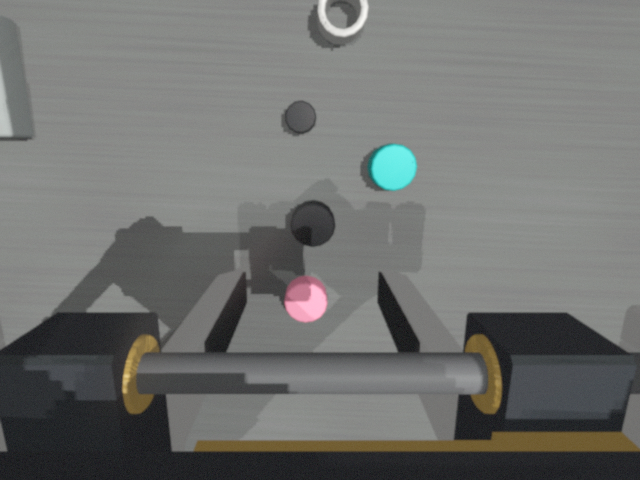

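The black cap (312,222) is straight below the tool, with pink at (306,299) and turquoise at (393,166) clear of the fingers.

Request:
{"fn": "step_arm", "kwargs": {
  "plan": [
    {"dx":0,"dy":0,"dz":0.4,"rx":0,"ry":0,"rz":0,"claw":0.35},
    {"dx":0,"dy":0,"dz":0.4,"rx":0,"ry":0,"rz":0,"claw":0.35},
    {"dx":0,"dy":0,"dz":0.4,"rx":0,"ry":0,"rz":0,"claw":0.35},
    {"dx":0,"dy":0,"dz":0.2,"rx":0,"ry":0,"rz":0,"claw":0.35},
    {"dx":0,"dy":0,"dz":0.15,"rx":0,"ry":0,"rz":0,"claw":0.35},
    {"dx":0,"dy":0,"dz":0.1,"rx":0,"ry":0,"rz":0,"claw":0.35},
    {"dx":0,"dy":0,"dz":0.065,"rx":0,"ry":0,"rz":0,"claw":0.35},
    {"dx":0,"dy":0,"dz":0,"rx":0,"ry":0,"rz":0,"claw":0.35}
  ]
}}

```text
time_s: 24.35
ee_pos: [0.4381, -0.3389, 0.0237]
eef_rot: [3.142, -0.0, 0.046]
force: [0.3, -1.3, 0.5]
grip_width: 0.0616
grip_force: 0.0
```

Request:
{"fn": "step_arm", "kwargs": {
  "plan": [
    {"dx":0,"dy":0,"dz":0,"rx":0,"ry":0,"rz":0,"claw":1},
    {"dx":0,"dy":0,"dz":0,"rx":0,"ry":0,"rz":0,"claw":1},
    {"dx":0,"dy":0,"dz":0,"rx":0,"ry":0,"rz":0,"claw":1},
    {"dx":0,"dy":0,"dz":0,"rx":0,"ry":0,"rz":0,"claw":1},
    {"dx":0,"dy":0,"dz":0,"rx":0,"ry":0,"rz":0,"claw":1},
    {"dx":0,"dy":0,"dz":0,"rx":0,"ry":0,"rz":0,"claw":1}
  ],
  "grip_force": 8
}}

```text
time_s: 24.95
ee_pos: [0.4381, -0.3393, 0.0242]
eef_rot: [3.141, -0.001, 0.045]
force: [-2.0, 1.1, 6.8]
grip_width: 0.0396
grip_force: 8.0
```

Request:
{"fn": "step_arm", "kwargs": {
  "plan": [
    {"dx":0,"dy":0,"dz":-0.2,"rx":0,"ry":0,"rz":0,"claw":1},
    {"dx":0,"dy":0,"dz":-0.4,"rx":0,"ry":0,"rz":0,"claw":1},
    {"dx":0,"dy":0,"dz":-0.4,"rx":0,"ry":0,"rz":0,"claw":1},
    {"dx":0,"dy":0,"dz":-0.4,"rx":0,"ry":0,"rz":0,"claw":1},
    {"dx":0,"dy":0,"dz":-0.4,"rx":0,"ry":0,"rz":0,"claw":1},
    {"dx":0,"dy":0,"dz":-0.4,"rx":0,"ry":0,"rz":0,"claw":1},
    {"dx":0,"dy":0,"dz":-0.2,"rx":0,"ry":0,"rz":0,"claw":1},
    {"dx":0,"dy":0,"dz":0,"rx":0,"ry":0,"rz":0,"claw":1}
  ]
}}

```text
time_s: 25.75
ee_pos: [0.4385, -0.3396, 0.2665]
eef_rot: [3.138, -0.004, 0.045]
force: [0.0, -0.8, -0.8]
grip_width: 0.04
grip_force: 8.0
```

Request:
{"fn": "step_arm", "kwargs": {
  "plan": [
    {"dx":0.144,"dy":-0.45,"dz":0,"rx":0,"ry":0,"rz":0,"claw":1},
    {"dx":0.144,"dy":-0.45,"dz":0,"rx":0,"ry":0,"rz":0,"claw":1},
    {"dx":0.144,"dy":-0.45,"dz":0,"rx":0,"ry":0,"rz":0,"claw":1},
    {"dx":0.144,"dy":-0.45,"dz":0,"rx":0,"ry":0,"rz":0,"claw":1},
    {"dx":0.144,"dy":-0.45,"dz":0,"rx":0,"ry":0,"rz":0,"claw":1},
    {"dx":0.144,"dy":-0.45,"dz":0,"rx":0,"ry":0,"rz":0,"claw":1},
    {"dx":0.144,"dy":-0.45,"dz":0,"rx":0,"ry":0,"rz":0,"claw":1},
    {"dx":0.144,"dy":-0.45,"dz":0,"rx":0,"ry":0,"rz":0,"claw":1},
    {"dx":0,"dy":0,"dz":0,"rx":0,"ry":0,"rz":0,"claw":1},
    {"dx":0,"dy":0,"dz":0,"rx":0,"ry":0,"rz":0,"claw":1}
  ]
}}

```text
time_s: 26.75
ee_pos: [0.5364, 0.0264, 0.262]
eef_rot: [3.142, 0.002, 0.047]
force: [0.5, 0.6, -0.4]
grip_width: 0.0401
grip_force: 8.0
```

```bash
python3 - <<'E'
from h import *
o,c=wrist(); print(o["time_s"],o["ee_pos"],np.degrees(o["eef_rot"]),o["grip_width"],o["force"])
P=cloud(c)@np.eye(3)-o["ee_pos"]; g=(abs(P[...,0])<.05)&(abs(P[...,1])<.019)&(abs(P[...,2])<.03)
C=P[g]; print("cap rel tcp",len(C)); t=C[C[:,2]>np.percentile(C[:,2],60)-.002]
print(C.min(0),C.max(0)); q=np.linalg.lstsq(np.c_[t[:,:2],np.ones(len(t))],t[:,2],rcond=None)[0]; print("plane",q,t.min(0),t.max(0))
cv2.imwrite("pics/w5.png",c["img"][...,::-1])
E
```

```text
26.75 [0.53636065 0.02637404 0.26197209] [1.79996244e+02 1.39910879e-01 2.70379842e+00] 0.04006693282177235 [ 0.52647857  0.61066195 -0.3599375 ]
cap rel tcp 6004
[-0.02084707 -0.01899594 -0.02348315] [0.01973503 0.01898294 0.000669  ]
plane [-0.00699161 -0.00061368 -0.00145221] [-0.02075341 -0.01899594 -0.00338064] [0.01943887 0.01894961 0.000669  ]
```

View pics/w5.png

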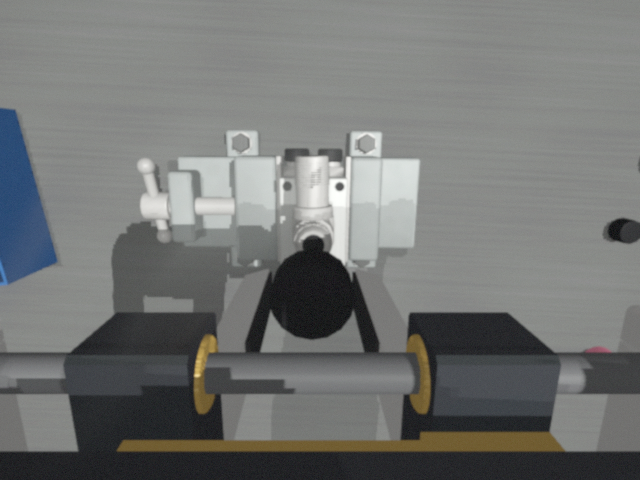

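Cap held level and centred at (312,294), with the branch at (312,175) midway between the adapters (297 and 330). Lowering it now.

Request:
{"fn": "step_arm", "kwargs": {
  "plan": [
    {"dx":0.007,"dy":0.007,"dz":0.25,"rx":0,"ry":0,"rz":0,"claw":1},
    {"dx":0,"dy":0,"dz":0.25,"rx":0,"ry":0,"rz":0,"claw":1},
    {"dx":0,"dy":0,"dz":0.2,"rx":0,"ry":0,"rz":0,"claw":1},
    {"dx":0,"dy":0,"dz":0.05,"rx":0,"ry":0,"rz":0,"claw":1},
    {"dx":0,"dy":0,"dz":0.05,"rx":0,"ry":0,"rz":0,"claw":1},
    {"dx":0,"dy":0,"dz":0.05,"rx":0,"ry":0,"rz":0,"claw":1},
    {"dx":0,"dy":0,"dz":0.05,"rx":0,"ry":0,"rz":0,"claw":1},
    {"dx":0,"dy":0,"dz":0,"rx":0,"ry":0,"rz":0,"claw":1}
  ]
}}

```text
time_s: 27.6
ee_pos: [0.5374, 0.025, 0.1734]
eef_rot: [3.142, 0.0, 0.045]
force: [0.0, 0.2, -0.2]
grip_width: 0.0398
grip_force: 8.0
```

Request:
{"fn": "step_arm", "kwargs": {
  "plan": [
    {"dx":0,"dy":0,"dz":0.02,"rx":0,"ry":0,"rz":0,"claw":1},
    {"dx":0,"dy":0,"dz":0.02,"rx":0,"ry":0,"rz":0,"claw":1},
    {"dx":0,"dy":0,"dz":0,"rx":0,"ry":0,"rz":0,"claw":1}
  ]
}}

```text
time_s: 27.9
ee_pos: [0.5374, 0.0251, 0.1695]
eef_rot: [-3.142, 0.0, 0.045]
force: [0.3, 0.7, -0.6]
grip_width: 0.0399
grip_force: 8.0
```

Request:
{"fn": "step_arm", "kwargs": {
  "plan": [
    {"dx":0,"dy":0,"dz":0.015,"rx":0,"ry":0,"rz":0,"claw":1},
    {"dx":0,"dy":0,"dz":0.015,"rx":0,"ry":0,"rz":0,"claw":1},
    {"dx":0,"dy":0,"dz":0.01,"rx":0,"ry":0,"rz":0,"claw":1},
    {"dx":0,"dy":0,"dz":0,"rx":0,"ry":0,"rz":0,"claw":1}
  ]
}}

```text
time_s: 28.3
ee_pos: [0.5378, 0.0251, 0.1665]
eef_rot: [3.141, -0.001, 0.045]
force: [-1.7, 0.1, 7.4]
grip_width: 0.0399
grip_force: 8.0
```

Contact at the expected height (7 N upward). Releasing, backing off and checking.

Request:
{"fn": "step_arm", "kwargs": {
  "plan": [
    {"dx":0,"dy":0,"dz":0,"rx":0,"ry":0,"rz":0,"claw":0.4},
    {"dx":0,"dy":0,"dz":0,"rx":0,"ry":0,"rz":0,"claw":0.4},
    {"dx":0,"dy":0,"dz":0,"rx":0,"ry":0,"rz":0,"claw":0.4},
    {"dx":0,"dy":0,"dz":-0.2,"rx":0,"ry":0,"rz":0,"claw":0.3},
    {"dx":0,"dy":0,"dz":-0.4,"rx":0,"ry":0,"rz":0,"claw":0.2},
    {"dx":-0.2,"dy":0,"dz":-0.4,"rx":0,"ry":0,"rz":0,"claw":0},
    {"dx":-0.25,"dy":0,"dz":-0.4,"rx":0,"ry":0,"rz":0,"claw":0},
    {"dx":-0.25,"dy":0,"dz":-0.2,"rx":0,"ry":0,"rz":0,"claw":0},
    {"dx":0,"dy":0,"dz":0,"rx":0,"ry":0,"rz":0,"claw":0},
    {"dx":0,"dy":0,"dz":0,"rx":0,"ry":0,"rz":0,"claw":0}
  ]
}}

```text
time_s: 29.3
ee_pos: [0.4676, 0.0219, 0.3256]
eef_rot: [3.142, -0.001, 0.045]
force: [0.6, -0.2, 0.1]
grip_width: 0.0938
grip_force: 0.0
```

```bash
python3 - <<'E'
from h import *
o,c=wrist(); print(o["time_s"],o["ee_pos"],o["force"])
P=cloud(c); g=(np.hypot(P[...,0]-.5364,P[...,1]-.0257)<.03)&(P[...,2]>.155)&(P[...,2]<.19)
t=P[g]; q=np.linalg.lstsq(np.c_[t[:,:2]-[.5364,.0257],np.ones(len(t))],t[:,2],rcond=None)[0]
print("cap",len(t),(t.min(0)+t.max(0))/2,np.ptp(t,0),"median z",np.median(t[:,2]),"plane",q)
reg=np.hypot(P[...,0]-.5364,P[...,1]-.0257)<.064
B=P[reg&(P[...,2]>.12)&(P[...,2]<.15)]; B=B[(B[:,0]>.562)]
xs=np.linspace(.564,.594,9); m=[]
for a,b in zip(xs[:-1],xs[1:]):
    s=B[(B[:,0]>=a)&(B[:,0]<b)&(B[:,2]>.133)]; m.append(((a+b)/2,np.median(s[:,1]),len(s)))
m=np.array(m); print("ridge deg",np.degrees(np.arctan(np.polyfit(m[:,0],m[:,1],1)[0])), [np.degrees(np.arctan2(y-.0257,x-.5364)).round(1) for x,y,_ in m])
cv2.imwrite("pics/w6.png",c["img"][60:360,130:500][...,::-1])
E
```

```text
29.3 [0.46757408 0.0219108  0.32559005] [ 0.60573547 -0.19354404  0.06490848]
cap 1888 [0.53661303 0.02526888 0.16471504] [0.04055641 0.04030179 0.00683405] median z 0.16558117990963686 plane [-1.65708128e-03  1.70810516e-06  1.65541955e-01]
ridge deg 3.612637101494906 [np.float64(3.6), np.float64(5.1), np.float64(4.2), np.float64(4.6), np.float64(3.4), np.float64(4.4), np.float64(5.1), np.float64(3.3)]
```

View pics/w6.png

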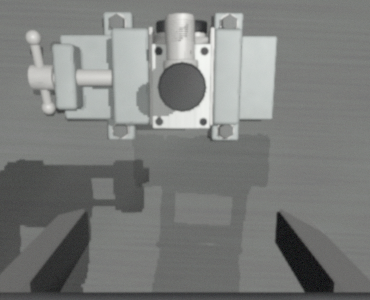

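Cap seated level on the tee at (182,86), top at 0.1655 m, with the branch straight up the picture between the adapters and the robot clear.

```bash
python3 -c "
from station import hand_in; print(hand_in())"
```

```text
the job is handed in; nothing more can be done
None
```

I ran the tee in about 342°, stopping within about 1° short of square with the plugged adapters. I then set the black cap down over its top, sitting level and within 1 mm of its expected height. The job is handed in at about 29 s, with no verdict returned; the binding point wasn't clearly felt, so the stop came from the stated angle ranges and the camera.

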